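Throw back the flip stop that blocks the wood block

TASK

On the stop fixture on the bench, a wood block lies along the fence with its end up against one of the three flip stops. Swing that stop up and over, past its balance point, so that it stays thrown back over the fence on its own and the block could be slid through. Leave the other two stops down and the block where it lies.

Things in the scene. Friction and masses are not known exactly. Their poses are not given: they have to be found in the camera images.
- stop_a (a joint): hinge angle of the flip stop to throw back: an aluminium arm 112 mm long reaching from its pivot on the fence's top towards the robot's side. Pivot axis level, along the fence. 0 = down, arm level; 1.57 = upright; 2.2 = end stop, thrown back. 130 g, little friction: let go below about 1.65 it falls down again, above that it falls back on to the end stop. Its place on the fence varies.
- stop_tip (a point): centre of the free end of that arm, to be pinched by its sides: 30 mm long, 22 wide, 14 thick. Stop down: 64 mm above the bench, 52 mm above the fixture's board. x axis points along the arm to the pivot, 100 mm away; y is the pivot axis, across the width; z is up when the stop is down. Under the arm, 22 to 52 mm from the pivot, hangs a foot 18 mm wide, 48 mm deep, close to the block's end.
- stop_b (a joint): hinge angle of a second, alike flip stop, on another place of the same fence, about 125 mm or more away; 0 = down, to be left down
- stop_c (a joint): hinge angle of the third, alike flip stop; 0 = down, to be left down
- block_centre (a point): centre of the loose wood block (dark brown, 45 x 76 x 30 mm, long side along the fence) lying on the board against the fence; its end faces the side of the stop's foot. Its top is 42 mm above the bench. Origin half-way up.

How it is judged (in metres and radians):
At the end, for the whole second after the job is handed in: The stop beside the block's end rests thrown back (hinge above 1.95 rad) and still, the other two stops are down (within 10 degrees), and the block is within 20 mm of where it lay (value of joint stop_a above 1.95 rad and velocity of joint stop_a below 0.1 rad/s and value of joint each of stop_b, stop_c below 0.17 rad and distance of block_centre from where it was at the start of the episode below 0.02 m); the robot touches nothing.
It also fails if it takes over 35 s, if anything falls off the work surface, if the arm or the gripper's body presses on something with over 40 N, if the wrist force passes 120 N, or if a joint passes its speed limit or range.

ROBOT

A 6-joint arm with a two-finger parallel gripper is mounted at the origin on a cart in front of the work surface, level with it; the furniture and walls round the work are solid. World frame = base frame: x ahead of the robot, y to its left, z up, the work surface at z = 0. Lengths are in mm, angles in rad, forces in N, time in s.
With the tool pointing down it reaches from about 375 to 900 mm from the base axis. Payload 3.1 kg.
Tool frame: the origin (TCP) lies midway between the tips of the shut fingers; the grasp point (between the pads) lies 19 mm behind it (robot.hold_point_z is the distance from the TCP to the grasp point, in mm); z points along the fingers, y is the line along which they close (so a half turn about z gives the same grasp; the last joint's range is limited). The gripper opens to 87 mm and grips with 3 to 60 N. Pads are 19 mm wide; open, the fingers measure 117 mm over their backs; the gripper's body (75 mm by 190 mm) begins 51 mm behind the grasp point.
Start: joints at [1.125, 0.527, 1.433, -0, 1.181, -0.178], TCP at [164.738, 602.875, 222.548] pointing down, gripper open.
Joint ranges: [-3.08, 3.08], [-0.75, 2.2], [0.22, 2.44], [-1.43, 4.57], [0, 2.65], [-2.85, 2.85]. Speed limits (rad/s): [2.79, 2.79, 3.14, 3.14, 3.14, 3.14].

INTERFACE

Orientations are given as a unit quaternion [x, y, z, w].
In Python, from bench import robot, camera, finder gives the robot as it stands.
- The arm moves only by the tool servo_tool, never from a script. Its argument "moves" is a list of rows, each an object with "travel": the shift along the tool's x, y, z in units of 30 mm (1.0 is 30 mm), a list of three; "spin": the turn about the tool's z in units of 0.08 rad (1.0 is 0.08 rad). A call has exactly 5 rows; each row shifts and turns the commanded pose from where the row before left it, along the tool's axes as they then stand; what a row does not reach is not made up. A row lasts 1/8 s, in which the tool goes at most 62.5 mm and 10.7 degrees, less where a joint would pass 70% of its speed; a pose out of reach is approached as far as the arm can. A call with a number of a shift or a turn outside -1 to 1 is refused whole. A call with a gripper value outside its range is refused whole. "grip" is the closure, from 0 (fully open) to 1 (shut), set as the call begins (left out, the last holds). The fingers move at their own pace and stop on an object; "grip_force" is the grip in N (left out, the last holds). Time passes only in rows, so rows that do not move let the fingers close, or fill a call up. It gives the time, the measured TCP pose, the force, the opening and the grip force at its end, in the units of the state.
- robot.get_state(): the state, without advancing time (a new reading comes with each control period).
- camera(name): name is "scene" or "top"; returns a dict with "color" (400x640x3 uint8, blue, green, red), "fov_y" (degrees; the focal length in pixels is half the picture's height over the tangent of half this angle, whatever the lens; pixels are square), "cx", "cy" (the principal point, pixels), "R" (3x3) and "t" (3): a world point X has camera coordinates R X + t. Camera axes: x right, y down, z forward; pixel columns grow to the right and rows downward; lengths in mm; the calibration is good to about 2 mm. A picture is of the moment at which its call begins. There is no depth.
- robot.finish_job(): hands the job in; it is judged then, once.
Trained networks look in the newest picture that a camera, given by its name, has taken for a name from the list of things; names that differ only in an ending like _2 or _b are one class to them, and where a whole thing is asked for, a point or a joint stands for the part that bears it (a point fixed in the world has none). Each returns a list of dicts, best first, with "p" (0 to 1); they miss things now and then, are a little off and sometimes report something else, mostly with a low value. They report only what shows in the picture. A call takes as long as a camera call.
- finder.recognise(camera, name): "xy" ([column, row] in pixels, amid what is visible of it).
The state is a dict: "t": time; "joints": joint angles; "joint_velocities": joint speeds; "joint_efforts": joint torques, N m; "tool_pos": TCP position; "tool_rot": TCP orientation; "force": force on the tool from outside, world axes, zero at the start; "torque": the same for the moment, N m; "finger_gap": finger opening in mm; "grasp_force": force on a finger pad.
Only numpy, scipy, OpenCV 4.12 (cv2) and the standard library are available. Lean on these libraries where they do the work, as an engineer would, in place of code of your own. Each camera call takes 0.05 s, during which the arm holds its last target. There are 200 camera calls.

## Working session

There is one attempt and no reset: what is moved stays moved. The work goes in short steps, Python scripts to look and compute and a tool call to move; the robot and the scene stay as the last step left them, time stands still between calls to the robot, and variables do not carry over. Pictures are saved under pics/ and viewed, at most 10 in all, crops included, and the job is handed in when it is done.

Besides the shell and the picture viewer there is one more tool, called after "Emit:" by a JSON object that holds its "op" and its "data", one argument or row to a line. servo_tool: Moves the arm, as the interface text tells. Shifts and turns lie within -1 to 1; 1 stands for 30 mm of shift or 0.08 rad of turn. Its arguments: {"type":"object","properties":{"moves":{"type":"array"},"grip":{"type":"number"},"grip_force":{"type":"number"}},"required":["moves"]}

```bash
mkdir -p pics; ls; cat > h.py <<'E'
import numpy as np, cv2
from bench import robot, camera, finder
def shot(n,f):
    c=camera(n); cv2.imwrite('pics/'+f,c['color']); return c
def ray(c,uv,z):
    f=200/np.tan(np.radians(c['fov_y'])/2); R=np.array(c['R']);t=np.array(c['t'])
    d=R.T@np.array([(uv[0]-c['cx'])/f,(uv[1]-c['cy'])/f,1]); o=-R.T@t
    return o+d*(z-o[2])/d[2]
E
python3 - <<'E'
from h import *
for n in ['scene','top']:
    c=shot(n,n+'1.png')
    for k,z in [('stop_tip',64),('stop_a',64),('block_centre',42)]:
        for d in finder.recognise(n,k): print(n,k,np.round(d['xy']),round(d['p'],2),ray(c,d['xy'],z).round())
s=robot.get_state();print(s['t'],s['tool_pos'],s['tool_rot'],s['finger_gap'])
E
```

```text
pics
scene stop_tip [346. 218.] 0.69 [515. -80.  64.]
scene stop_a [344. 218.] 0.8 [510. -75.  64.]
scene stop_a [299. 195.] 0.72 [523.  61.  64.]
scene stop_a [256. 175.] 0.61 [528. 212.  64.]
scene block_centre [368. 236.] 0.7 [ 517. -132.   42.]
scene block_centre [342. 216.] 0.41 [543. -45.  42.]
top stop_a [379. 233.] 0.91 [515. -65.  64.]
top stop_a [240. 222.] 0.86 [538. 232.  64.]
0.4 [164.70326557 602.79528848 222.40856813] [ 1.33009060e-01  9.91114810e-01 -1.44205766e-04 -5.02178199e-05] 87.02518740590347
```

View pics/top1.png

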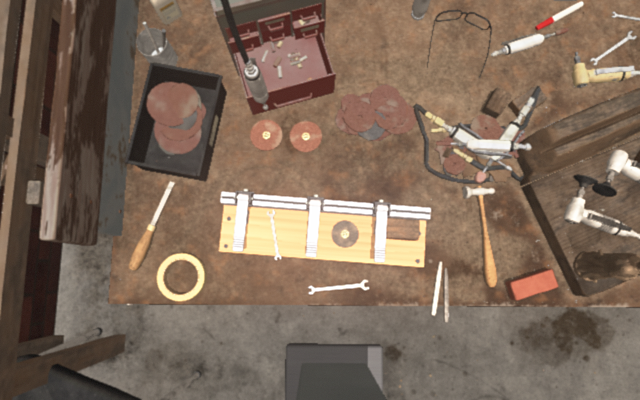

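View pics/scene1.png

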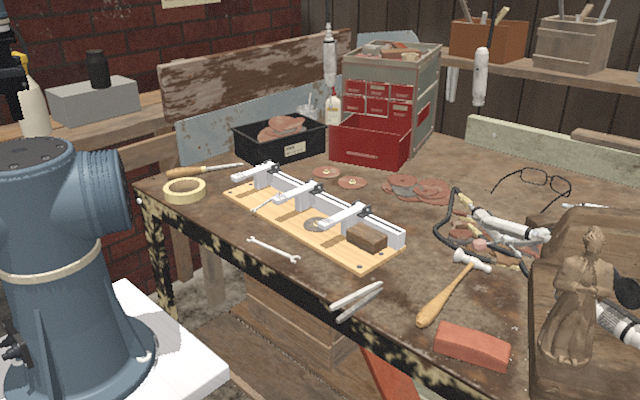

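The top view shows the fixture with three stops, at columns of about 240, 314 and 381. The brown block at (403,230) is right beside the rightmost stop, whose tip is near (380,256). I'll enlarge that part.

```bash
python3 - <<'E'
from h import *
im=cv2.imread('pics/top1.png')[185:275,340:440]
cv2.imwrite('pics/crop.png',cv2.resize(im,None,fx=6,fy=6,interpolation=cv2.INTER_CUBIC))
im=cv2.imread('pics/scene1.png')[190:270,300:400]
cv2.imwrite('pics/crop2.png',cv2.resize(im,None,fx=7,fy=7,interpolation=cv2.INTER_CUBIC))
E
```

```text
(no output)
```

View pics/crop.png

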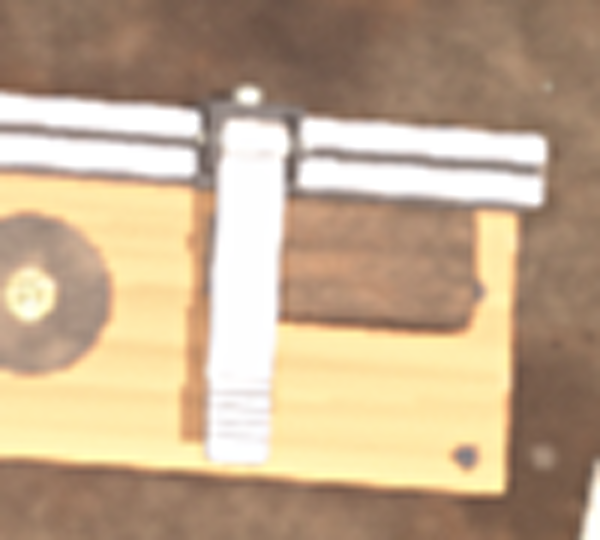

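View pics/crop2.png

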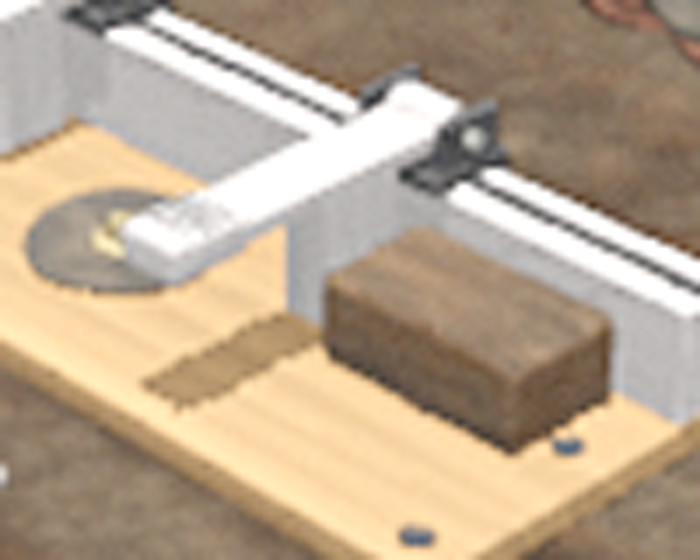

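The crops show the arm's free end, with its front edge centre at crop (238,463), i.e. pixel (379.7,262.2). It runs up to its clevis at crop (253,120), and the block sits directly to its right.

```bash
python3 - <<'E'
from h import *
c=camera('top'); s=camera('scene')
P=lambda x,y:(340+x/6,185+y/6)
Q=lambda x,y:(300+x/7,190+y/7)
for n,uv,z in [('endL',(206,458),71),('endR',(270,463),71),('end',(238,461),71),('pivend',(253,120),71),('fenceL',(0,182),57),('fenceR',(545,205),57),('armR',(285,190),71),('armL',(217,185),71)]: print(n,ray(c,P(*uv),z).round(1))
for n,uv,z in [('s endR top',(180,252),71),('s endL top',(125,228),71),('s pivR',(460,105),71)]: print(n,ray(s,Q(*uv),z).round(1))
for k in ['R','t']: print(np.round(c[k],2))
im=c['color']
# board front edge direction
b=[ray(c,p,12).round(1) for p in [(220,254),(424,267.2)]];print(b)
E
```

```text
endL [454.9 -53.4  71. ]
endR [453.3 -75.9  71. ]
end [453.9 -64.7  71. ]
pivend [575.1 -71.5  71. ]
fenceL [553.8  18.3  57. ]
fenceR [ 547.1 -179.1   57. ]
armR [550.  -82.6  71. ]
armL [551.6 -58.3  71. ]
s endR top [454.9 -77.7  71. ]
s endL top [454.3 -57.7  71. ]
s pivR [572.4 -82.5  71. ]
[[ 0.01 -1.    0.02]
 [-0.99 -0.01 -0.15]
 [ 0.15 -0.02 -0.99]]
[ 49.76 577.61 961.51]
[array([470.4, 283.3,  12. ]), array([ 444.3, -172.2,   12. ])]
```

Emit:
{"op": "servo_tool", "data": {
  "moves": [
    {"travel": [0,0,0],"spin": -1},
    {"travel": [0,0,0],"spin": -1},
    {"travel": [0,0,0],"spin": -0.65},
    {"travel": [-1,-1,0],"spin": 0},
    {"travel": [-1,-1,0],"spin": 0}
  ],
  "grip": 0
}}

```text
t: 1.12
tool_pos: [221.7, 539.2, 222.5]
tool_rot: [0.027, 1.0, 0.0, 0.0]
force: [1.3, 0.9, -0.1]
finger_gap: 87.1
grasp_force: 0.0
```

Emit:
{"op": "servo_tool", "data": {
  "moves": [
    {"travel": [-1,-1,0],"spin": 0},
    {"travel": [-1,-1,0],"spin": 0},
    {"travel": [-1,-1,0],"spin": 0},
    {"travel": [-1,-1,0],"spin": 0},
    {"travel": [-1,-1,0],"spin": 0}
  ]
}}

```text
t: 1.75
tool_pos: [363.9, 380.7, 222.8]
tool_rot: [0.027, 1.0, 0.0, 0.0]
force: [-0.4, 0.2, 0.5]
finger_gap: 87.1
grasp_force: 0.0
```

Emit:
{"op": "servo_tool", "data": {
  "moves": [
    {"travel": [-1,-1,0],"spin": 0},
    {"travel": [-1,-1,0],"spin": 0},
    {"travel": [-1,-1,0],"spin": 0},
    {"travel": [-1,-1,0],"spin": 0},
    {"travel": [0,-1,0],"spin": 0}
  ]
}}

```text
t: 2.38
tool_pos: [477.5, 224.1, 222.9]
tool_rot: [0.028, 1.0, 0.0, 0.002]
force: [-0.6, 0.1, -0.4]
finger_gap: 87.1
grasp_force: 0.0
```

Emit:
{"op": "servo_tool", "data": {
  "moves": [
    {"travel": [0,-1,0],"spin": 0},
    {"travel": [0,-1,0],"spin": 0},
    {"travel": [0,-1,0],"spin": 0},
    {"travel": [0,-1,0],"spin": 0},
    {"travel": [0,-1,0],"spin": 0}
  ]
}}

```text
t: 3.0
tool_pos: [466.4, 74.6, 222.8]
tool_rot: [0.027, 1.0, -0.0, 0.0]
force: [0.4, -0.2, -0.3]
finger_gap: 86.9
grasp_force: 0.0
```

Emit:
{"op": "servo_tool", "data": {
  "moves": [
    {"travel": [-0.1,-1,0],"spin": 0},
    {"travel": [-0.1,-1,0],"spin": 0},
    {"travel": [-0.1,-1,0],"spin": 0},
    {"travel": [0,-1,0],"spin": 0},
    {"travel": [0,-0.5,0],"spin": 0}
  ]
}}

```text
t: 3.62
tool_pos: [468.1, -61.0, 222.8]
tool_rot: [0.028, 1.0, -0.0, 0.0]
force: [0.3, 0.3, -0.1]
finger_gap: 87.1
grasp_force: 0.0
```

Emit:
{"op": "servo_tool", "data": {
  "moves": [
    {"travel": [0,0,1],"spin": 0},
    {"travel": [0,0,1],"spin": 0},
    {"travel": [0,0,0.9],"spin": 0},
    {"travel": [0,0,0],"spin": 0},
    {"travel": [0,0,0],"spin": 0}
  ]
}}

```text
t: 4.25
tool_pos: [468.5, -59.7, 136.2]
tool_rot: [0.027, 1.0, -0.0, 0.001]
force: [0.6, 0.3, 0.7]
finger_gap: 87.0
grasp_force: 0.0
```

```bash
python3 - <<'E'
from h import *
a=shot('scene','scene2.png')['color'][110:280,240:440]; b=shot('top','top2.png')['color'][150:290,310:460]
r=lambda i,h:cv2.resize(i,(int(i.shape[1]*h/i.shape[0]),h),interpolation=cv2.INTER_CUBIC)
cv2.imwrite('pics/c2.png',np.hstack([r(a,360),r(b,360)])[:, :800])
E
```

```text
(no output)
```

View pics/c2.png

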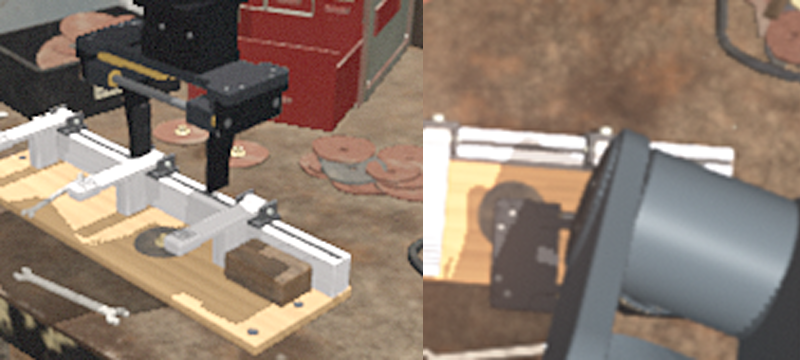

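The view shows the open fingers above the arm's tip (left crop: fingertips at about (140,150) and (215,185), tip at (180,240)). They're aligned across its width, so I'll go down and pinch.

Emit:
{"op": "servo_tool", "data": {
  "moves": [
    {"travel": [0.04,-0.22,0],"spin": 0},
    {"travel": [0,0,1],"spin": 0},
    {"travel": [0,0,1],"spin": 0},
    {"travel": [0,0,1],"spin": 0},
    {"travel": [0,0,0],"spin": 0}
  ]
}}

```text
t: 4.97
tool_pos: [465.3, -66.3, 44.5]
tool_rot: [0.028, 1.0, 0.001, -0.002]
force: [-0.1, -0.3, 1.6]
finger_gap: 86.8
grasp_force: 0.0
```

Emit:
{"op": "servo_tool", "data": {
  "moves": [
    {"travel": [0,0,0],"spin": 0},
    {"travel": [0,0,0],"spin": 0},
    {"travel": [0,0,0],"spin": 0},
    {"travel": [0,0,0],"spin": 0},
    {"travel": [0,0,0],"spin": 0}
  ],
  "grip": 1,
  "grip_force": 8
}}

```text
t: 5.6
tool_pos: [466.4, -66.3, 45.8]
tool_rot: [0.027, 1.0, -0.0, 0.0]
force: [-0.1, -0.0, -0.1]
finger_gap: 45.3
grasp_force: 0.0
```

Emit:
{"op": "servo_tool", "data": {
  "moves": [
    {"travel": [0,0,0],"spin": 0},
    {"travel": [0,0,0],"spin": 0},
    {"travel": [0,0,0],"spin": 0},
    {"travel": [0,0,0],"spin": 0},
    {"travel": [0,0,0],"spin": 0}
  ]
}}

```text
t: 6.22
tool_pos: [466.3, -63.8, 45.5]
tool_rot: [0.029, 1.0, 0.002, -0.0]
force: [2.8, 10.8, 1.5]
finger_gap: 21.6
grasp_force: 8.0
```

Emit:
{"op": "servo_tool", "data": {
  "moves": [
    {"travel": [0,0.1,0],"spin": 0},
    {"travel": [-0.07,0,-0.66],"spin": 0},
    {"travel": [-0.2,0,-0.63],"spin": 0},
    {"travel": [-0.32,0,-0.59],"spin": 0},
    {"travel": [0,0,0],"spin": 0}
  ]
}}

```text
t: 6.85
tool_pos: [483.7, -64.7, 102.8]
tool_rot: [0.027, 1.0, -0.001, -0.0]
force: [-3.8, -3.3, 2.4]
finger_gap: 21.8
grasp_force: 8.0
```

Emit:
{"op": "servo_tool", "data": {
  "moves": [
    {"travel": [-0.43,0,-0.51],"spin": 0},
    {"travel": [-0.52,0,-0.41],"spin": 0},
    {"travel": [-0.59,0,-0.3],"spin": 0},
    {"travel": [-0.64,0,-0.18],"spin": 0},
    {"travel": [0,0,0],"spin": 0}
  ]
}}

```text
t: 7.48
tool_pos: [551.5, -69.4, 144.3]
tool_rot: [0.027, 1.0, -0.001, 0.002]
force: [0.3, -4.9, 4.5]
finger_gap: 22.3
grasp_force: 8.0
```

Emit:
{"op": "servo_tool", "data": {
  "moves": [
    {"travel": [-0.66,0,-0.05],"spin": 0},
    {"travel": [-0.66,0,0.09],"spin": 0},
    {"travel": [-0.63,0,0.22],"spin": 0},
    {"travel": [0,0,0],"spin": 0},
    {"travel": [0,0,0],"spin": 0}
  ]
}}

```text
t: 8.1
tool_pos: [608.2, -73.2, 135.4]
tool_rot: [0.027, 1.0, -0.002, 0.001]
force: [0.8, -6.9, 0.0]
finger_gap: 22.4
grasp_force: 8.0
```

```bash
python3 - <<'E'
from h import *
a=shot('scene','scene3.png')['color'][90:280,220:440]
cv2.imwrite('pics/c3.png',cv2.resize(a,None,fx=3,fy=3,interpolation=cv2.INTER_CUBIC))
E
```

```text
(no output)
```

View pics/c3.png

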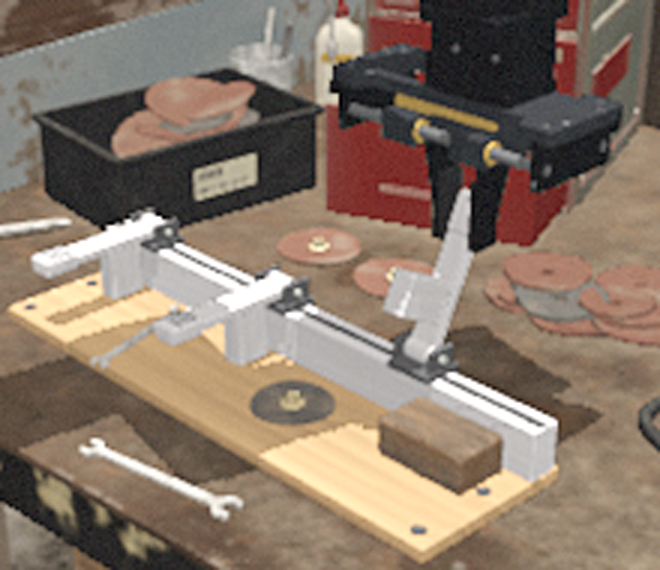

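The stop (crop around (450,270)) is held well past upright, at about 2.0 rad. The block and the other two stops haven't moved, so I'll release and lift away.

Emit:
{"op": "servo_tool", "data": {
  "moves": [
    {"travel": [0,0,0],"spin": 0},
    {"travel": [0,0,0],"spin": 0},
    {"travel": [0,0,0],"spin": 0},
    {"travel": [0,0,0],"spin": 0},
    {"travel": [0,0,0],"spin": 0}
  ],
  "grip": 0
}}

```text
t: 8.78
tool_pos: [607.8, -70.7, 136.1]
tool_rot: [0.027, 1.0, 0.0, -0.0]
force: [0.4, 0.7, -0.2]
finger_gap: 64.2
grasp_force: 0.0
```

Emit:
{"op": "servo_tool", "data": {
  "moves": [
    {"travel": [0,0,0],"spin": 0},
    {"travel": [0,0,0],"spin": 0},
    {"travel": [0,0,-0.5],"spin": 0},
    {"travel": [0,0,-1],"spin": 0},
    {"travel": [0,0,-1],"spin": 0}
  ]
}}

```text
t: 9.4
tool_pos: [608.0, -71.1, 212.9]
tool_rot: [0.027, 1.0, -0.0, 0.0]
force: [0.6, -0.3, 0.6]
finger_gap: 86.8
grasp_force: 0.0
```

Emit:
{"op": "servo_tool", "data": {
  "moves": [
    {"travel": [0,0,-1],"spin": 0},
    {"travel": [0,0,-1],"spin": 0},
    {"travel": [0,0,0],"spin": 0},
    {"travel": [0,0,0],"spin": 0},
    {"travel": [0,0,0],"spin": 0}
  ]
}}

```text
t: 10.02
tool_pos: [607.0, -70.8, 269.7]
tool_rot: [0.027, 1.0, 0.0, -0.001]
force: [0.0, 0.4, -0.1]
finger_gap: 86.9
grasp_force: 0.0
```

```bash
python3 - <<'E'
from h import *
a=shot('scene','scene4.png')['color'][90:280,220:440]
cv2.imwrite('pics/c4.png',cv2.resize(a,None,fx=3,fy=3,interpolation=cv2.INTER_CUBIC))
E
```

```text
(no output)
```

View pics/c4.png

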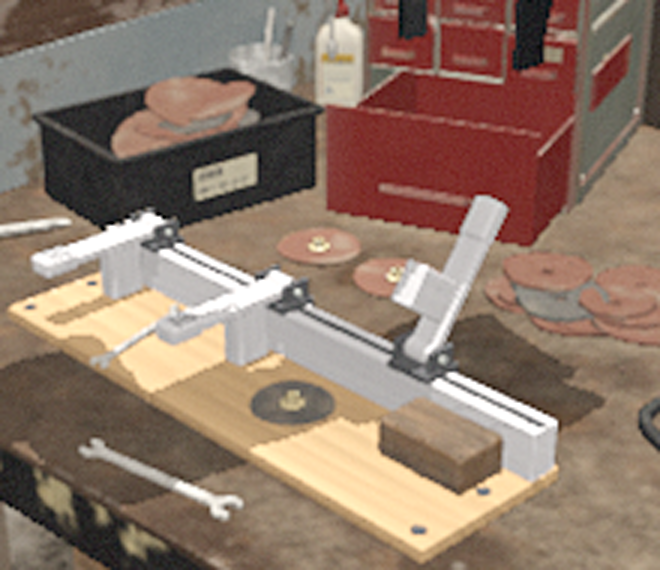

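The stop rests thrown back on its end stop, with its tip at crop (490,205). The other two stops are down, the block hasn't moved, and the gripper is clear.

```bash
python3 -c "
from bench import robot; print(robot.finish_job())"
```

```text
the job is handed in; nothing more can be done
None
```

The stop beside the block is thrown back and rests on its end stop on its own; in the last picture the other two stops are down and the block hasn't moved. I handed the job in at about 10 s, and no verdict came back.

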